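# Roll the tea tin to its parking stripe

### The job

With the fingertips on top of the green tea tin that lies on its side on the grey felt runner, roll it along the runner until it comes to rest on the yellow stripe: its middle line above the stripe, parallel to it, both ends on the runner. Roll it only by its top: do not push it low on its side, grasp it or lift it. Leave the mug, cup and spoon where they are, and take the fingers away at the end.

Things in the scene. Friction and masses are not known exactly. Their poses are not given: they have to be found in the camera images.
- tin: Closed green tea tin with brass bands and a pale label, a plain cylinder 72 mm in diameter, 110 mm long, 0.14 to 0.28 kg, lying on its side on the runner. Origin at its very centre, 36 mm above the runner's upper face. Its x axis is the cylinder's axis (at the start within 3 degrees of parallel to the stripe); y and z turn as it rolls, z starts upward.
- runner: Grey felt runner, fixed, 170 mm (x) by 400 mm (y), 3 mm thick; origin at the centre of its underside. The tin rolls along its y axis. Under a light press (about 3 N) on its top the tin rolls without slipping, half as far as the fingers move; the felt resists rolling, so the tin stops within a few mm once the fingers stop and are lifted.
- stripe: Yellow stripe across the felt runner, fixed, 30 mm wide (y) and 170 mm long (x), flush with the felt; origin at its centre, on the runner's upper face (3 mm above the table). Its axes are parallel to the runner's. The tin starts 100 to 170 mm from it along y, on either side.
- mug: Dented aluminium mug, 78 mm across, 80 mm high, with a side handle out to 64 mm from its axis, standing beside the runner's far edge; origin at the centre of its underside. To be left alone.
- cup: Blue ceramic cup without handle, 76 mm across, 75 mm high, standing beside the runner's far edge; origin at the centre of its underside. To be left alone.
- spoon: Steel teaspoon, 140 mm long, lying on the table beside the runner's edge nearest the robot; origin near its middle, x along its length. To be left alone.

How it is judged (in metres and radians):
On the way, in this order (a step that is already met when the one before it is completed fails the run):
1. the fingers on the tin set it turning (contact force between the fingers and tin above 0.3 N and angle between tin's own z axis and vertical above 0.25 rad).
2. the tin has rolled (not slid): it has turned over by more than a third of a turn (angle between tin's own z axis and vertical above 2.2 rad).
At the end, for the whole second after the job is handed in: The tin lies at rest on the runner with its middle line above the yellow stripe (within 15 mm of the stripe's centre line), its axis within 0.2 rad of parallel to the stripe, and both ends on the runner (centre within 30 mm of the runner's middle) (y of tin in the frame of stripe between -0.015 and 0.015 m and x of tin in the frame of stripe between -0.03 and 0.03 m and angle between the x axis of tin and the x axis of stripe, either way round below 0.2 rad and height (world z) of tin between 0.035 and 0.044 m and linear speed of tin below 0.01 m/s and angular speed of tin below 0.25 rad/s); the robot touches nothing.
It fails at once if the tin is lifted off the runner or stood on end (height (world z) of tin above 0.052 m or angle between tin's own x axis and vertical below 1.25 rad or angle between tin's own x axis and vertical above 1.89 rad).
It fails at once if the tin is pushed low on its side or grasped instead of being rolled by its top (fingers touch it with their tips below its upper quarter) (contact force between the fingers and tin above 0.5 N and height (world z) of the grasp point below 0.075 m).
It fails at once if the mug, cup or spoon is moved by more than 20 mm (distance of any of mug, cup, spoon from where it was at the start of the episode above 0.02 m).
It also fails if it takes over 59 s, if anything falls off the work surface, if the arm or the gripper's body presses on something with over 40 N, if the wrist force passes 120 N, or if a joint passes its speed limit or range.

### The arm

A 7-joint arm with a two-finger parallel gripper is mounted at the origin on the work surface. World frame = base frame: x ahead of the robot, y to its left, z up, the work surface at z = 0. Lengths are in mm, angles in rad, forces in N, time in s.
With the tool pointing down it reaches from about 400 to 875 mm from the base axis. Payload 4.4 kg.
Tool frame: the origin (TCP) lies on the centre line of the jaws, within the pads' length; the fingertips stand 25 mm ahead of it and the grasp point (between the pads) lies 6 mm ahead of it (ctrl.finger_overhang is the distance from the TCP to the fingertips, in mm); z points along the fingers, y is the line along which they close (so a half turn about z gives the same grasp; the last joint's range is limited). The gripper opens to 85 mm and grips with 20 to 120 N. Pads are 22 mm wide; open, the fingers measure 114 mm over their backs; the gripper's body (76 mm by 85 mm) begins 54 mm behind the grasp point. The pads swing forward as they close: fully open they stand 13 mm farther back than shut.
Start: joints at [1.081, 0.628, 0.038, 1.517, -0.027, 0.996, -0.02], TCP at [267.325, -592.499, 256.313] pointing down, gripper open.
Joint ranges: [-3.06, 3.06], [-0.37, 2.12], [-1.25, 1.32], [0.18, 2.47], [-1.1, 4.24], [0.23, 1.98], [-2.94, 2.94]. Speed limits (rad/s): [2.57, 2.57, 3.14, 3.14, 3.14, 3.14, 3.14].

### API

Orientations are given as [roll, pitch, yaw] about the fixed x, y, z axes, in that order (R = Rz(yaw) Ry(pitch) Rx(roll)).
In Python, from cell import ctrl gives the robot as it stands. The module is installed in compiled form; this text tells all that it offers.
- The arm moves only by the tool play_rows, never from a script. Its argument "targets" is a list of rows, each a list of 5 numbers: the closure, from 0 (fully open) to 1 (shut), then the shift along the tool's x, y, z in cm, then the turn about the tool's z in degrees. In form: [[gripper, dx, dy, dz, spin], ...]. A call has 1 to 10 rows; each row is the pose to reach, as a shift and turn from the pose commanded when the call began, along the tool's axes at that moment; what a row does not reach only later rows make up. A row lasts 1/10 s, in which the tool goes at most 50 mm and 8.59 degrees, less where a joint would pass 70% of its speed; a pose out of reach is approached as far as the arm can. A call with a gripper value outside its range is refused whole. The fingers move at their own pace and stop on an object; the grip force is fixed at half the most. Time passes only in rows, so rows that repeat a pose let the fingers close. It gives the time, the measured TCP pose, the force, the opening and the grip force at its end, in the units of the state.
- ctrl.read_state(): the state, without advancing time (a new reading comes with each control period).
- ctrl.get_image(name): name is "side" or "top"; returns (picture, depth): 400x640x3 uint8, red, green, blue; 400x640 float32, mm along the optical axis (not along the pixel's ray), 0 where there is no reading.
- ctrl.calibration(name): a dict with "vfov" (degrees; the focal length in pixels is half the picture's height over the tangent of half this angle, whatever the lens; pixels are square), "cx", "cy" (the principal point, pixels), "extrinsics" (4x4, takes a point from camera to world coordinates). Camera axes: x right, y down, z forward; pixel columns grow to the right and rows downward; lengths in mm; the calibration is good to about 2 mm. A picture is of the moment at which its call begins. calibration takes no time and is no camera call.
- ctrl.finish_job(): hands the job in; it is judged then, once.
Trained networks look in the newest picture that a camera, given by its name, has taken for a name from the list of things; names that differ only in an ending like _2 or _b are one class to them, and where a whole thing is asked for, a point or a joint stands for the part that bears it (a point fixed in the world has none). Each returns a list of dicts, best first, with "confidence" (0 to 1); they miss things now and then, are a little off and sometimes report something else, mostly with a low value. They report only what shows in the picture. A call takes as long as a camera call.
- ctrl.search_frame(camera, name): "bbox" ([left, top, right, bottom] in pixels, round what is visible of it).
- ctrl.trace(camera, name): "pixels" (400x640 bool, what is visible of it) and "bbox" ([left, top, right, bottom] in pixels, round what is visible of it).
The state is a dict: "clock": time; "qpos": joint angles; "qd": joint speeds; "tau": joint torques, N m; "eef_pos": TCP position; "tool_rot": TCP orientation; "force": force on the tool from outside, world axes, zero at the start; "torque": the same for the moment, N m; "width": finger opening in mm; "gripper_force": force on a finger pad.
Only numpy, scipy, OpenCV 4.12 (cv2) and the standard library are available. Lean on these libraries where they do the work, as an engineer would, in place of code of your own. Each camera call takes 0.05 s, during which the arm holds its last target. There are 200 camera calls.

## Working session

There is one attempt and no reset: what is moved stays moved. The work goes in short steps, Python scripts to look and compute and a tool call to move; the robot and the scene stay as the last step left them, time stands still between calls to the robot, and variables do not carry over. Pictures are saved under pics/ and viewed, at most 10 in all, crops included, and the job is handed in when it is done.

Besides the shell and the picture viewer there is one more tool, called after "Emit:" as a command line: name --pt "numbers of a row" for each row, then --argument value for the rest. play_rows: Moves the arm, as the interface text tells. Its arguments: {"type":"object","properties":{"targets":{"type":"array"}},"required":["targets"]}

```bash
mkdir -p pics
cat > h.py <<'E'
import numpy as np, cv2
from cell import ctrl
def cloud(cam, depth):
    c=ctrl.calibration(cam); f=200/np.tan(np.radians(c["vfov"])/2)
    v,u=np.mgrid[0:400,0:640]; E=np.array(c["extrinsics"])
    P=np.stack([(u-c["cx"])/f*depth,(v-c["cy"])/f*depth,depth],-1)
    return P@E[:3,:3].T+E[:3,3]
def rect(P):
    (c,s,a)=cv2.minAreaRect(P[:,:2].astype(np.float32)); return np.round(c,1),np.round(s,1),round(a,2)
E
python3 - <<'E'
from h import *
s=ctrl.read_state(); print(s["clock"],s["eef_pos"],s["tool_rot"],s["width"],ctrl.finger_overhang)
for cam in ("top","side"):
    im,d=ctrl.get_image(cam); cv2.imwrite(f"pics/{cam}0.png",im[:,:,::-1]); W=cloud(cam,d)
    for n in ("tin","runner","stripe","mug","cup","spoon"):
        for r in ctrl.trace(cam,n)[:2]:
            P=W[r["pixels"]&(d>0)]
            if len(P)<5: continue
            print(cam,n,round(r["confidence"],2),np.round(r["bbox"]),np.round(np.median(P,0)),rect(P),np.percentile(P[:,2],[2,50,98]).round())
E
```

```text
0.0 [ 267.10932672 -591.95950183  255.38870484] [-3.13970453e+00  1.04899174e-05  4.23829933e-01] 85.49673700358447 25.0
top tin 0.75 [262. 208. 321. 281.] [509.  73.  70.] (array([504.9,  78.3]), array([118.7,  79.3]), 15.46) [ 4. 70. 77.]
top tin 0.69 [210. 160. 445. 313.] [528.   5.   3.] (array([527.1,  15.8]), array([174.7, 406. ]), 16.45) [-0.  3.  5.]
top runner 0.62 [210. 160. 443. 314.] [528.   4.   3.] (array([527.4,  15.2]), array([174.2, 405.5]), 16.32) [-0.  3.  5.]
top stripe 0.88 [342. 179. 384. 272.] [544. -55.   3.] (array([546.9, -54.7]), array([170.7,  35.1]), 18.3) [1. 3. 6.]
top mug 0.64 [337. 112. 398. 164.] [705. -65.  27.] (array([703.5, -61.8]), array([87. , 99.8]), 71.83) [ 2. 27. 81.]
top cup 0.92 [212. 155. 258. 198.] [630. 176.  34.] (array([622.5, 169.4]), array([75.2, 82.5]), 45.96) [ 3. 34. 76.]
top spoon 0.76 [330. 278. 410. 306.] [429. -26.   3.] (array([438.1, -66.8]), array([ 28. , 136.8]), 18.17) [-0.  3.  9.]
side tin 0.76 [241. 186. 310. 257.] [497.  58.  62.] (array([537. , 102.3]), array([177.4, 111.9]), 15.34) [ 3. 62. 76.]
side runner 0.77 [194. 182. 431. 338.] [529. -32.   3.] (array([530.5,  18.3]), array([176.9, 408.1]), 16.45) [0. 3. 5.]
side stripe 0.88 [311. 225. 374. 306.] [540. -58.   3.] (array([550., -55.]), array([170.8,  32.1]), 16.36) [1. 3. 5.]
side mug 0.79 [380. 178. 435. 240.] [688. -65.  49.] (array([736.3, -29.9]), array([177.7, 105.9]), 29.58) [ 0. 49. 80.]
side cup 0.91 [276. 139. 316. 190.] [626. 158.  53.] (array([627.5, 165.5]), array([74.6, 72.5]), 49.0) [10. 53. 75.]
side cup 0.48 [242. 184. 313. 255.] [497.  58.  63.] (array([531.8, 101.1]), array([167.7, 112.4]), 16.07) [ 4. 63. 76.]
side spoon 0.62 [261. 282. 339. 336.] [435. -51.   3.] (array([436.4, -67.7]), array([ 28. , 140.4]), 13.62) [-1.  3.  8.]
```

```bash
cat >> h.py <<'E'
A=np.radians(16.4); RX=np.array([np.cos(A),np.sin(A)]); RY=np.array([-RX[1],RX[0]]); S=np.array([547.5,-55.])
def tin(cam):
    im,d=ctrl.get_image(cam); W=cloud(cam,d); r=ctrl.trace(cam,"tin")[0]
    m=cv2.erode(r["pixels"].astype(np.uint8),np.ones((3,3)))>0
    P=W[m&(d>0)&(W[...,2]>25)]
    q=np.c_[(P[:,:2]-S)@RX,(P[:,:2]-S)@RY,P[:,2]]
    # cylinder fit: axis y=a+b*x, z=h, radius 36
    from scipy.optimize import least_squares
    s=least_squares(lambda p:np.hypot((q[:,1]-p[0]-p[1]*q[:,0])*np.cos(np.arctan(p[1])),q[:,2]-p[2])-36,[np.median(q[:,1]),0,39],loss="soft_l1",bounds=([-300,-.5,34],[300,.5,44])).x
    x=np.percentile(q[:,0],[1,99]); xm=x.mean(); y=s[0]+s[1]*xm
    print(cam,round(r["confidence"],2),"stripe frame x,y",round(xm,1),round(y,1),"ends",x.round(1),"slope",s[1].round(3),"h",s[2].round(1),"world",(S+xm*RX+y*RY).round(1))
    return im
E
python3 - <<'E'
from h import *
tin("top");tin("side")
E
```

```text
top 0.75 stripe frame x,y 0.4 136.5 ends [-52.6  53.3] slope -0.014 h 38.9 world [509.3  76.1]
side 0.76 stripe frame x,y -0.0 136.0 ends [-54.1  54. ] slope -0.02 h 38.8 world [509.1  75.4]
```

View pics/top0.png

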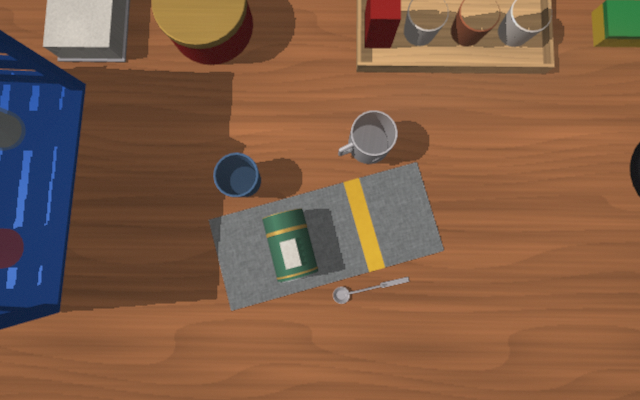

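View pics/side0.png

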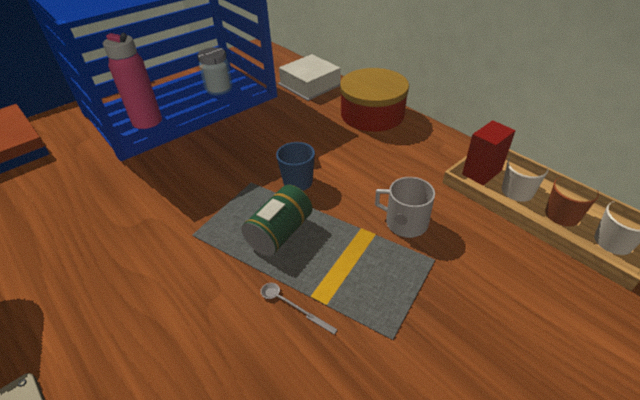

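The views agree: in the top picture the tin is at about (291,245) and the stripe at (364,225). The tin's centre is 136 mm from the stripe centre on the +y side and nearly parallel to it. The mug (372,137) and cup (237,175) are by the far edge, and the spoon (370,290) is by the near edge. I'll put the half-closed fingers along the tin's axis and roll it toward tool -x in several strokes.

Emit:
play_rows --pt "0.45 49.7 -51.9 0 -82.1" --pt "0.45 49.7 -51.9 0 -82.1" --pt "0.45 49.7 -51.9 0 -82.1" --pt "0.45 49.7 -51.9 0 -82.1" --pt "0.45 49.7 -51.9 0 -82.1" --pt "0.45 49.7 -51.9 0 -82.1" --pt "0.45 49.7 -51.9 0 -82.1" --pt "0.45 49.7 -51.9 0 -82.1" --pt "0.45 49.7 -51.9 0 -82.1" --pt "0.45 49.7 -51.9 0 -82.1"

```text
clock: 1.9
eef_pos: [434.5, -119.4, 256.7]
tool_rot: [3.141, 0.001, 1.861]
force: [-0.1, -0.9, -0.2]
width: 46.9
gripper_force: 0.0
```

```bash
cat >> h.py <<'E'
from scipy.spatial.transform import Rotation as R
def togo(off=0,xoff=0,z=150,T=(509.2,75.8)):
    s=ctrl.read_state(); M=R.from_euler("xyz",s["tool_rot"]).as_matrix()
    t=np.r_[np.array(T)+off*RY+xoff*RX,z]-s["eef_pos"]; d=M.T@t/10
    spin=-(106.4-np.degrees(s["tool_rot"][2])); p=(s["eef_pos"][:2]-S)
    print("t",s["clock"],"pos",np.round(s["eef_pos"],1),"rot",np.round(s["tool_rot"],3),"F",np.round(s["force"],1),"w",round(s["width"],1),"go cm",d.round(2),"spin",round(spin,1),"stripe xy",(p@RX).round(1),(p@RY).round(1))
E
python3 -c "
from h import *
togo(10)"
```

```text
t 1.9 pos [ 434.5 -119.4  256.7] rot [3.141e+00 1.000e-03 1.861e+00] F [-0.1 -0.9 -0.2] w 46.9 go cm [17.58 12.73 10.67] spin 0.2 stripe xy -126.6 -29.9
```

Emit:
play_rows --pt "0.45 5.9 4.2 3.5 0.2" --pt "0.45 9 6.5 6 0.2" --pt "0.45 12 8.7 8 0.2" --pt "0.45 15 11 10 0.2" --pt "0.45 17.6 12.7 10.7 0.2" --pt "0.45 17.6 12.7 10.7 0.2" --pt "0.45 17.6 12.7 10.7 0.2" --pt "0.45 17.6 12.7 10.7 0.2"

```text
clock: 2.7
eef_pos: [506.1, 82.1, 149.5]
tool_rot: [-3.141, 0.001, 1.852]
force: [-1.0, 0.8, 1.4]
width: 47.1
gripper_force: 0.0
```

```bash
python3 -c "
from h import *
togo(10)
im,d=ctrl.get_image('side'); cv2.imwrite('pics/s1.png',cv2.resize(im[120:290,180:400,::-1],None,fx=3,fy=3))"
```

```text
t 2.7 pos [506.1  82.1 149.5] rot [-3.141e+00  1.000e-03  1.852e+00] F [-1.   0.8  1.4] w 47.1 go cm [ 0.31  0.12 -0.05] spin -0.3 stripe xy -1.0 143.2
```

View pics/s1.png

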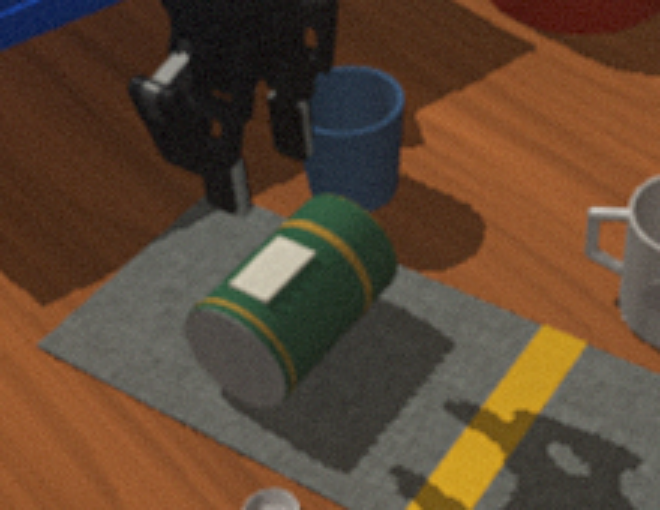

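The half-closed fingers are in the air above and slightly behind the tin (label at about (270,268) in the crop), clear of the cup. Next I lower them toward contact.

Emit:
play_rows --pt "0.45 0.2 0.1 2 0" --pt "0.45 0.3 0.1 3.5 0" --pt "0.45 0.3 0.1 4.4 0" --pt "0.45 0.3 0.1 4.6 0" --pt "0.45 0.3 0.1 4.6 0" --pt "0.45 0.3 0.1 4.6 0"

```text
clock: 3.35
eef_pos: [506.9, 86.4, 104.0]
tool_rot: [3.14, 0.0, 1.853]
force: [-0.3, 0.3, 0.0]
width: 47.0
gripper_force: 0.0
```

Emit:
play_rows --pt "0.45 0 0 0.1 0" --pt "0.45 0 0 0.2 0" --pt "0.45 0 0 0.3 0" --pt "0.45 0 0 0.4 0" --pt "0.45 0 0 0.4 0" --pt "0.45 0 0 0.4 0"

```text
clock: 3.95
eef_pos: [506.3, 86.7, 99.3]
tool_rot: [-3.141, -0.0, 1.853]
force: [0.6, -0.5, 0.1]
width: 47.1
gripper_force: 0.0
```

Emit:
play_rows --pt "0.45 0 0 0.1 0" --pt "0.45 0 0 0.2 0" --pt "0.45 0 0 0.2 0" --pt "0.45 0 0 0.2 0"

```text
clock: 4.35
eef_pos: [506.4, 86.8, 97.3]
tool_rot: [3.142, -0.0, 1.853]
force: [0.4, 0.3, 0.6]
width: 47.3
gripper_force: 0.2
```

Emit:
play_rows --pt "0.45 0 0 0.1 0" --pt "0.45 0 0 0.2 0" --pt "0.45 0 0 0.2 0" --pt "0.45 0 0 0.2 0"

```text
clock: 4.75
eef_pos: [506.4, 87.1, 96.8]
tool_rot: [3.141, 0.0, 1.853]
force: [-2.6, -0.0, 15.4]
width: 47.0
gripper_force: 7.9
```

Contact is at TCP z of about 97 mm with a stiff arm (about 10 N/mm). I'll back off to a light press and roll.

Emit:
play_rows --pt "0.45 0 0 -0.1 0" --pt "0.45 -0.3 0 -0.1 0" --pt "0.45 -0.8 0 -0.1 0" --pt "0.45 -1.3 0 -0.1 0" --pt "0.45 -1.8 0 -0.1 0" --pt "0.45 -2.3 0 -0.1 0"

```text
clock: 5.35
eef_pos: [512.8, 64.1, 97.3]
tool_rot: [3.141, 0.001, 1.853]
force: [-2.2, -0.8, 13.1]
width: 46.8
gripper_force: 6.7
```

```bash
python3 -c "
from h import *
togo(10); tin('side')"
```

```text
t 5.35 pos [512.8  64.1  97.3] rot [3.141e+00 1.000e-03 1.853e+00] F [-2.2 -0.8 13.1] w 46.8 go cm [ 2.22 -0.02 -5.27] spin -0.2 stripe xy 0.3 124.1
side 0.67 stripe frame x,y -0.3 124.0 ends [-54.2  53.6] slope -0.016 h 38.6 world [512.2  63.9]
```

It rolls without slipping, at half the finger travel. I'll ease the press a little and continue.

Emit:
play_rows --pt "0.45 -0.5 0 -0.04 0" --pt "0.45 -1.0 0 -0.06 0" --pt "0.45 -1.5 0 -0.06 0" --pt "0.45 -2.0 0 -0.06 0" --pt "0.45 -2.4 0 -0.06 0" --pt "0.45 -2.6 0 -0.06 0"

```text
clock: 6.05
eef_pos: [519.9, 38.8, 97.0]
tool_rot: [-3.141, 0.001, 1.852]
force: [-1.4, -0.4, 3.5]
width: 47.0
gripper_force: 2.1
```

```bash
python3 -c "
from h import *
togo(10); tin('side')"
```

```text
t 6.05 pos [519.9  38.8  97. ] rot [-3.141e+00  1.000e-03  1.852e+00] F [-1.4 -0.4  3.5] w 47.0 go cm [ 4.85 -0.01 -5.3 ] spin -0.3 stripe xy 0.0 97.8
side 0.71 stripe frame x,y -0.6 110.5 ends [-54.6  53.5] slope -0.015 h 38.4 world [515.7  50.8]
```

Emit:
play_rows --pt "0.45 0 0 -1 0" --pt "0.45 0.5 0 -1.5 0" --pt "0.45 2.5 0 -1.5 0" --pt "0.45 2.5 0 -1.2 0" --pt "0.45 2.5 0 -0.5 0" --pt "0.45 2.5 0 -0.1 0" --pt "0.45 2.5 0 0 0" --pt "0.45 2.5 0 0 0"

```text
clock: 6.95
eef_pos: [513.1, 63.0, 97.1]
tool_rot: [-3.141, 0.001, 1.852]
force: [-0.8, 0.6, 7.7]
width: 47.3
gripper_force: 3.6
```

Emit:
play_rows --pt "0.45 -0.3 0 0 0" --pt "0.45 -0.8 0 0 0" --pt "0.45 -1.4 0 0 0" --pt "0.45 -2.0 0 0 0" --pt "0.45 -2.6 0 0 0" --pt "0.45 -3.2 0 0 0" --pt "0.45 -3.8 0 0 0" --pt "0.45 -4.4 0 0 0" --pt "0.45 -4.9 0 0 0" --pt "0.45 -5.2 0 0 0"

```text
clock: 7.95
eef_pos: [527.3, 12.2, 96.7]
tool_rot: [-3.14, 0.001, 1.852]
force: [-2.4, -1.3, 3.2]
width: 46.8
gripper_force: 1.4
```

```bash
python3 -c "
from h import *
togo(10); tin('side')"
```

```text
t 7.95 pos [527.3  12.2  96.7] rot [-3.140e+00  1.000e-03  1.852e+00] F [-2.4 -1.3  3.2] w 46.8 go cm [ 7.61  0.01 -5.34] spin -0.3 stripe xy -0.4 70.1
side 0.7 stripe frame x,y -1.1 84.5 ends [-55.   52.7] slope -0.015 h 38.0 world [522.6  25.7]
```

Emit:
play_rows --pt "0.45 0 0 -1 0" --pt "0.45 0.5 0 -1.5 0" --pt "0.45 2.6 0 -1.5 0" --pt "0.45 2.6 0 -1.2 0" --pt "0.45 2.6 0 -0.5 0" --pt "0.45 2.6 0 -0.1 0" --pt "0.45 2.6 0 0 0" --pt "0.45 2.6 0 0 0"

```text
clock: 8.85
eef_pos: [520.4, 38.0, 97.2]
tool_rot: [-3.141, 0.001, 1.852]
force: [-2.3, -0.7, 7.1]
width: 46.9
gripper_force: 3.9
```

Emit:
play_rows --pt "0.45 -0.3 0 0 0" --pt "0.45 -0.8 0 0 0" --pt "0.45 -1.4 0 0 0" --pt "0.45 -2.0 0 0 0" --pt "0.45 -2.6 0 0 0" --pt "0.45 -3.2 0 0 0" --pt "0.45 -3.8 0 0 0" --pt "0.45 -4.4 0 0 0" --pt "0.45 -4.9 0 0 0" --pt "0.45 -5.2 0 0 0"

```text
clock: 9.85
eef_pos: [534.6, -12.7, 96.6]
tool_rot: [-3.141, 0.001, 1.852]
force: [-1.2, -1.0, 1.9]
width: 47.1
gripper_force: 1.0
```

```bash
python3 -c "
from h import *
togo(10); tin('side')"
```

```text
t 9.85 pos [534.6 -12.7  96.6] rot [-3.141e+00  1.000e-03  1.852e+00] F [-1.2 -1.   1.9] w 47.1 go cm [10.2   0.   -5.34] spin -0.3 stripe xy -0.4 44.3
side 0.81 stripe frame x,y -1.2 59.7 ends [-55.4  52.9] slope -0.02 h 38.1 world [529.5   1.9]
```

Emit:
play_rows --pt "0.45 0 0 -1 0" --pt "0.45 0.5 0 -1.5 0" --pt "0.45 2.7 0 -1.5 0" --pt "0.45 2.7 0 -1.2 0" --pt "0.45 2.7 0 -0.5 0" --pt "0.45 2.7 0 -0.1 0" --pt "0.45 2.7 0 0 0" --pt "0.45 2.7 0 0 0"

```text
clock: 10.75
eef_pos: [527.4, 13.9, 97.2]
tool_rot: [-3.141, 0.001, 1.852]
force: [-2.1, -0.7, 7.3]
width: 47.1
gripper_force: 3.7
```

Emit:
play_rows --pt "0.45 -0.3 0 0 0" --pt "0.45 -0.8 0 0 0" --pt "0.45 -1.4 0 0 0" --pt "0.45 -2.0 0 0 0" --pt "0.45 -2.6 0 0 0" --pt "0.45 -3.2 0 0 0" --pt "0.45 -3.8 0 0 0" --pt "0.45 -4.4 0 0 0" --pt "0.45 -4.9 0 0 0" --pt "0.45 -5.2 0 0 0"

```text
clock: 11.75
eef_pos: [541.6, -36.7, 96.6]
tool_rot: [-3.141, 0.001, 1.852]
force: [-0.5, 0.1, 2.3]
width: 47.1
gripper_force: 0.9
```

```bash
python3 -c "
from h import *
togo(10); tin('side')"
```

```text
t 11.75 pos [541.6 -36.7  96.6] rot [-3.141e+00  1.000e-03  1.852e+00] F [-0.5  0.1  2.3] w 47.1 go cm [ 1.27e+01 -1.00e-02 -5.34e+00] spin -0.3 stripe xy -0.5 19.3
side 0.93 stripe frame x,y -1.7 34.8 ends [-55.9  52.4] slope -0.02 h 38.1 world [536.  -22.1]
```

Emit:
play_rows --pt "0.45 0 0 -1 0" --pt "0.45 0.5 0 -1.5 0" --pt "0.45 2.7 0 -1.5 0" --pt "0.45 2.7 0 -1.2 0" --pt "0.45 2.7 0 -0.5 0" --pt "0.45 2.7 0 -0.1 0" --pt "0.45 2.7 0 0 0" --pt "0.45 2.7 0 0 0"

```text
clock: 12.65
eef_pos: [534.4, -10.1, 97.2]
tool_rot: [-3.141, 0.001, 1.852]
force: [-1.7, 0.4, 8.1]
width: 47.0
gripper_force: 3.7
```

Emit:
play_rows --pt "0.45 -0.3 0 0 0" --pt "0.45 -0.8 0 0 0" --pt "0.45 -1.4 0 0 0" --pt "0.45 -2.0 0 0 0" --pt "0.45 -2.6 0 0 0" --pt "0.45 -3.2 0 0 0" --pt "0.45 -3.6 0 0 0" --pt "0.45 -4.0 0 0 0" --pt "0.45 -4.2 0 0 0" --pt "0.45 -4.2 0 0 0"

```text
clock: 13.65
eef_pos: [545.9, -51.5, 97.2]
tool_rot: [-3.141, 0.001, 1.851]
force: [-2.1, -1.1, 7.0]
width: 46.8
gripper_force: 3.7
```

```bash
python3 -c "
from h import *
togo(10); tin('side')"
```

```text
t 13.65 pos [545.9 -51.5  97.2] rot [-3.141e+00  1.000e-03  1.851e+00] F [-2.1 -1.1  7. ] w 46.8 go cm [14.25 -0.02 -5.3 ] spin -0.3 stripe xy -0.5 3.8
side 0.94 stripe frame x,y -3.6 14.7 ends [-56.1  48.9] slope -0.021 h 38.0 world [539.9 -41.9]
```

Emit:
play_rows --pt "0.45 0 0 -1 0" --pt "0.45 0.5 0 -1.5 0" --pt "0.45 1.9 0 -1.5 0" --pt "0.45 1.9 0 -1.2 0" --pt "0.45 1.9 0 -0.5 0" --pt "0.45 1.9 0 -0.1 0" --pt "0.45 1.9 0 0 0" --pt "0.45 1.9 0 0 0"

```text
clock: 14.55
eef_pos: [540.4, -31.9, 97.2]
tool_rot: [-3.141, 0.001, 1.853]
force: [-2.2, -0.1, 10.2]
width: 47.1
gripper_force: 5.1
```

Emit:
play_rows --pt "0.45 -0.3 0 0 0" --pt "0.45 -0.7 0 0 0" --pt "0.45 -1.1 0 0 0" --pt "0.45 -1.5 0 0 0" --pt "0.45 -1.9 0 0 0" --pt "0.45 -2.3 0 0 0" --pt "0.45 -2.6 0 0 0" --pt "0.45 -2.8 0 0 0" --pt "0.45 -2.9 0 0 0" --pt "0.45 -2.9 0 0 0"

```text
clock: 15.55
eef_pos: [548.4, -60.4, 97.4]
tool_rot: [-3.14, 0.001, 1.852]
force: [-3.1, -1.7, 11.4]
width: 46.8
gripper_force: 5.8
```

Emit:
play_rows --pt "0.45 0 0 -1 0" --pt "0.45 0 0 -4 0" --pt "0.45 0 0 -8 0" --pt "0.45 0 0 -12 0" --pt "0.45 0 0 -15 0" --pt "0.45 0 0 -15 0" --pt "0.45 0 0 -15 0" --pt "0.45 0 0 -15 0" --pt "0.45 0 0 -15 0" --pt "0.45 0 0 -15 0"

```text
clock: 16.55
eef_pos: [548.2, -59.3, 245.8]
tool_rot: [-3.14, -0.001, 1.853]
force: [-0.4, 0.7, 0.4]
width: 47.0
gripper_force: 0.0
```

```bash
python3 -c "
from h import *
togo(10); im=tin('side'); tin('side')
cv2.imwrite('pics/s2.png',cv2.resize(im[120:350,180:450,::-1],None,fx=2.5,fy=2.5))
im,d=ctrl.get_image('side'); W=cloud('side',d)
for n in ('mug','cup','spoon'):
    r=ctrl.trace('side',n)[0]; P=W[r['pixels']&(d>0)]; print(n,np.median(P,0).round(),r['bbox'])"
```

```text
t 16.55 pos [548.2 -59.3 245.8] rot [-3.140e+00 -1.000e-03  1.853e+00] F [-0.4  0.7  0.4] w 47.0 go cm [15.05  0.04  9.59] spin -0.2 stripe xy -0.6 -4.3
side 0.63 stripe frame x,y -2.2 0.5 ends [-56.4  52. ] slope -0.017 h 38.3 world [545.3 -55.1]
side 0.64 stripe frame x,y -2.8 0.6 ends [-56.3  50.7] slope -0.02 h 38.3 world [544.7 -55.3]
mug [688. -65.  49.] [377.9, 178.8, 436.3, 239.7]
cup [624. 156.  51.] [276.5, 140.2, 314.5, 190.9]
spoon [434. -34.   3.] [263.6, 284.9, 338.1, 331.0]
```

View pics/s2.png

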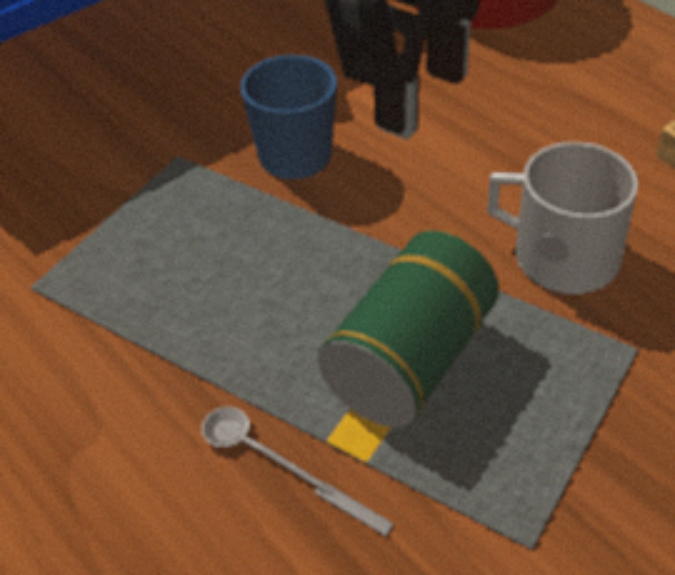

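The tin rests on the stripe, at about (410,330) in the crop, with the yellow showing only in front of its near end. The fingers are well above it, and the mug, cup and spoon haven't moved.

```bash
python3 -c "
from cell import ctrl
print(ctrl.finish_job())"
```

```text
the job is handed in; nothing more can be done
None
```

I rolled the tin onto the yellow stripe by its top and handed the job in at about 17 s: it measured about 0.5 mm off the stripe's centre line and 0.02 rad off parallel, both ends on the runner, fingers clear, and the mug, cup and spoon where they were (the hand-in returned no verdict).

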